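# Back the solder feed wheel off by one notch

## Robot

A 6-joint arm with a two-finger parallel gripper is mounted at the origin on the work surface. World frame = base frame: x ahead of the robot, y to its left, z up, the work surface at z = 0. Lengths are in m, angles in rad, forces in N, time in s.
With the tool pointing down it reaches from about 0.325 to 1 m from the base axis. Payload 5.1 kg.
Tool frame: the origin (TCP) lies midway between the tips of the shut fingers; the grasp point (between the pads) lies behind it (bot.hold_point_z is the z of the grasp point in the tool frame, in m); z points along the fingers, y is the direction in which the jaws open and shut (so a half turn about z gives the same grasp; the last joint's range is limited). The gripper opens to 85 mm and grips with 20 to 120 N. Pads are 22 mm wide; open, the fingers measure 114 mm over their backs; the gripper's body (76 mm by 85 mm) begins 54 mm behind the grasp point. The pads swing forward as they close: fully open they stand 13 mm farther back than shut.
Start: joints at [1.22, 0.124, 1.65, -0, 1.367, -0.083], TCP at [0.172, 0.627, 0.231] pointing down, gripper open.
Joint ranges: [-2.61, 2.61], [-1.02, 2.33], [0.03, 2.71], [-1.35, 4.49], [0.32, 2.68], [-2.91, 2.91]. Speed limits (rad/s): [2.57, 2.57, 3.14, 3.14, 3.14, 3.14].

## Interface

Orientations are given as a rotation vector (axis times angle).
In Python, from bench import bot gives the robot as it stands. The module is installed in compiled form; this text tells all that it offers.
- The arm moves only by the tool arm_command, never from a script. Its argument "plan" is a list of rows, each a list of 5 numbers: the opening, from 0 (shut) to 1 (fully open), then the shift along the tool's x, y, z in cm, then the turn about the tool's z in degrees. A call has 1 to 20 rows; each row shifts and turns the commanded pose from where the row before left it, along the tool's axes as they then stand; what a row does not reach is not made up. A row lasts 1/8 s, in which the tool goes at most 62.5 mm and 10.7 degrees, less where a joint would pass 70% of its speed; a pose out of reach is approached as far as the arm can. A call with a gripper value outside its range is refused whole. The fingers move at their own pace and stop on an object; the grip force is fixed at half the most. Time passes only in rows, so rows that do not move let the fingers close. It gives the time, the measured TCP pose, the force and the opening at its end, in the units of the state.
- bot.read_state(): the state, without advancing time (a new reading comes with each control period).
- bot.snapshot(name): name is "scene" or "side" or "wrist"; returns a dict with "image" (384x512x3 uint8, red, green, blue), "depth" (384x512 float32, m along the optical axis (not along the pixel's ray), 0 where there is no reading), "fx", "fy", "cx", "cy" (pixels), "k1" (the pictures are not rectified: a ray, as slopes to the right and down, at radius r is drawn at 1 + k1 r^2 times it, then the intrinsics apply), "world_from_camera" (4x4, takes a point from camera to world coordinates). Camera axes: x right, y up, looking along -z (the intrinsics and any distortion apply to the point x, -y, -z); pixel columns grow to the right and rows downward; lengths in m; the calibration is good to about 2 mm. A picture is of the moment at which its call begins.
- bot.finish_job(): hands the job in, once; it reports no verdict.
The state is a dict: "t": time; "qpos": joint angles; "qd": joint speeds; "effort": joint torques, N m; "eef_pos": TCP position; "orientation": TCP orientation; "wrist_force": force on the tool from outside, world axes, zero at the start; "ft_torque": the same for the moment, N m; "width": finger opening in m.
Only numpy, scipy, OpenCV 4.12 (cv2) and the standard library are available. Lean on these libraries where they do the work, as an engineer would, in place of code of your own. Each camera call takes 0.05 s, during which the arm holds its last target. There are 200 camera calls.

## Task

On the small ratchet feed, flip the pawl up off the wheel with a fingertip so that it rests leaning back, push the wheel backward (clockwise seen from above) until the next notch has come under the pawl, then flip the pawl down again so that it drops fully home in that notch. Only touch and push, gently, with the fingertips: grasp nothing, force nothing, leave the loose things around it where they stand, and finish clear of everything.

Things in the scene. Friction and masses are not known exactly. Their poses are not given: they have to be found in the camera images.
- feeder: Ratchet feed screwed to the bench: grey base plate 200 x 190 x 12 mm (middle at x 12, y 5 mm) carrying wheel and pawl. Origin: on the bench surface (z 0), on the wheel's upright axle. It is turned by its yaw; all x, y, z and angles in these notes are in this body's own axes (z up).
- wheel_top (a point): Middle of the wheel's top face, z 26 mm, on the axle. Dark steel disc 152 mm across with six steel saw teeth on its rim (radius 57 to 75 mm, tops at z 38 mm). Each notch is the low gap between the steep end face of one tooth and the foot of the next tooth's slope. A reel (radius 24 mm, top at z 78 mm) stands in the middle; three upright push pegs stand at radius 48 mm.
- wheel (a joint): Wheel angle, rad: grows forward (anticlockwise from above), falls backward. One notch is 1.047. Starts at 0 to 0.35, pawl home: the pawl stops it at about -0.03 backward; beyond about +0.4 forward a slope lifts the pawl. The next notch backward is under the pawl from about -1.07 to -0.6 (middle -0.85). Turns stiffly (0.09 N m, 2 N at a peg), stays where it is left.
- peg_a (a point): Top centre of a push peg on the wheel: upright steel pin 12 mm in diameter, from z 26 to z 82 mm, at radius 48 mm. This one stands on the side away from the pawl (-y side), at angle -65 deg (from the feeder's x axis, anticlockwise positive) when the wheel reads 0, and turns with the wheel; moving it backward it first goes towards -x.
- peg_b (a point): Top centre of the second peg, same size, at +55 deg when the wheel reads 0.
- peg_c (a point): Top centre of the third peg, same size, at 175 deg when the wheel reads 0.
- pawl_hinge (a point): Middle of the pawl's hinge pin, along y, at x 62, y 66, z 75 mm, between two bracket cheeks (y 55 to 77, x 53 to 77 mm, up to z 85 mm). From it a nose arm reaches to -x and down to the teeth, and a rod leans up to a knob.
- pawl (a joint): Pawl angle, rad: 0 = down, nose home in a notch (own stop); 1.15 = thrown back on its other stop. About 120 g, no spring: past about 0.65 it falls back on its stop by its weight, below that it falls down to the wheel; about 1 N at the knob moves it. Over a tooth it cannot come down to 0 but stays above 0.06.
- pawl_knob (a point): Centre of the pawl's knob: a black cylinder 18 mm in diameter, 44 mm long along y, 65 mm from the hinge pin. With the pawl down it is at x 29, y 66, z 131 mm; at its highest (over the pin, x 62) z 140 mm; thrown back at x 100, y 66, z 128 mm. Pushed towards +x the pawl lifts, towards -x it comes down.
- pawl_nose (a point): Underside of the pawl's nose, a steel block 12 (x) x 10 (y) x 20 (z) mm. With the pawl down it is at x 10, y 66, z 30 mm, 4 mm above the disc, beside the steep face of a tooth. Thrown back, the nose stands at about x 0, z 104 mm.
- flux_bottle: Bystander, loose: pink dispenser bottle 56 mm in diameter, 120 mm high; origin at the centre of its underside. Not to be moved.
- tip_tin: Bystander, loose: round steel tin with brass wool, 64 mm in diameter, 36 mm high; origin at the centre of its underside. Not to be moved.
- reel: Bystander, loose: green solder reel standing on end, 60 mm in diameter, 50 mm high; origin at the centre of its underside. Not to be moved.
- driver: Bystander, loose: screwdriver 150 mm long lying on the bench; origin at its middle on the underside, x axis along it. Not to be moved.

How it is judged:
By the outcome, as a careful person would: the job done as asked, in the order asked, and still so for the second after the job is handed in, with the robot touching nothing.
It also fails if it takes over 64 s, if anything falls off the work surface, if the arm or the gripper's body presses on something with over 40 N, if the wrist force passes 120 N, or if a joint passes its speed limit or range.

## Working session

There is one attempt and no reset: what is moved stays moved. The work goes in short steps, Python scripts to look and compute and a tool call to move; the robot and the scene stay as the last step left them, time stands still between calls to the robot, and variables do not carry over. Pictures are saved under pics/ and viewed, about 8 in all and at most 12, crops included, and the job is handed in when it is done.

Besides the shell and the picture viewer there is one more tool, called after "Request:" in YAML: its name, and indented under it one key for each argument. arm_command: Moves the arm, as the interface text tells. Its arguments: {"type":"object","properties":{"plan":{"type":"array"}},"required":["plan"]}

```bash
mkdir -p pics; cat > h.py <<'E'
import numpy as np, cv2
from bench import bot
def snap(n,f=None):
    s=bot.snapshot(n)
    if f: cv2.imwrite('pics/'+f,cv2.cvtColor(s['image'],cv2.COLOR_RGB2BGR))
    return s
def cloud(s):
    h,w=s['depth'].shape
    u,v=np.meshgrid(np.arange(w),np.arange(h))
    return pts(s,u.ravel(),v.ravel(),s['depth'].ravel()).reshape(h,w,3)
def slopes(s,u,v):
    K=np.array([[s['fx'],0,s['cx']],[0,s['fy'],s['cy']],[0,0,1.]])
    p=np.stack([u,v],-1).astype(np.float64).reshape(-1,1,2)
    return cv2.undistortPoints(p,K,np.array([s['k1'],0,0,0.]))[:,0]
def pts(s,u,v,d):
    a=slopes(s,u,v); M=s['world_from_camera']
    c=np.stack([a[:,0]*d,-a[:,1]*d,-d],-1)
    return c@M[:3,:3].T+M[:3,3]
def ray_z(s,u,v,z):
    a=slopes(s,np.atleast_1d(u),np.atleast_1d(v)); M=s['world_from_camera']
    r=np.c_[a[:,0],-a[:,1],-np.ones(len(a))]@M[:3,:3].T
    o=M[:3,3]; return o+r*((z-o[2])/r[:,2])[:,None]
def proj(s,P):
    M=s['world_from_camera']; c=(np.atleast_2d(P)-M[:3,3])@M[:3,:3]
    a=np.c_[c[:,0]/-c[:,2],-c[:,1]/-c[:,2]]; a*=1+s['k1']*(a**2).sum(1)[:,None]
    return a*[s['fx'],s['fy']]+[s['cx'],s['cy']]
E
python3 - <<'E'
from h import *
print(bot.read_state(), bot.hold_point_z)
for n in('scene','side'):
    s=snap(n,n+'0.png'); np.save('pics/'+n+'0.npy',s,allow_pickle=True); print(n,s['world_from_camera'],s['fx'],s['k1'])
a=cv2.imread('pics/scene0.png')
E
```

```text
{'t': 0.0, 'qpos': array([ 1.22041687e+00,  1.24511545e-01,  1.65162897e+00,  2.21285006e-05,
        1.36752363e+00, -8.26245688e-02]), 'qd': array([-0.00041926,  0.00119998, -0.00051874,  0.00140991, -0.00024378,
        0.00056619]), 'effort': array([ 1.58501309e-03, -4.23608315e+01, -3.65459526e+01,  1.62449186e-05,
        6.96966905e-03, -7.77084210e-06]), 'eef_pos': array([0.17180055, 0.62626571, 0.23007548]), 'orientation': array([-0.41927769, -3.11301652,  0.00317015]), 'wrist_force': array([ 0.32270988, -0.02324944,  0.22789449]), 'ft_torque': array([ 0.01231864,  0.03036304, -0.05561085]), 'width': 0.08540055146020901} -0.0187
scene [[ 0.69052051 -0.48026747  0.54085542  1.10978313]
 [ 0.72324521  0.44822815 -0.52536453 -0.44030616]
 [ 0.00988887  0.75394608  0.65686187  0.72980619]
 [ 0.          0.          0.          1.        ]] 443.2535684560033 -0.0031142923651838526
side [[-0.97484244  0.16615045 -0.14858075  0.4355142 ]
 [-0.22232456 -0.77246994  0.59486299  0.59240274]
 [-0.01593741  0.61293084  0.78997581  0.79605281]
 [ 0.          0.          0.          1.        ]] 427.85730319932344 0.021574278276940216
```

View pics/scene0.png

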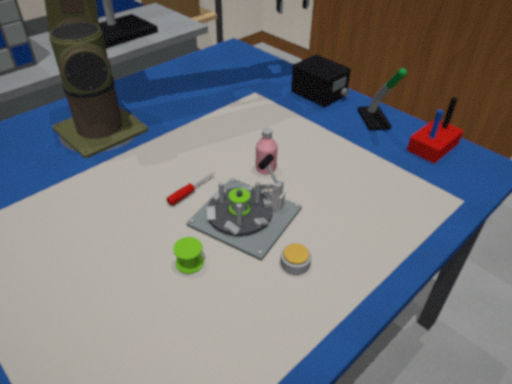

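View pics/side0.png

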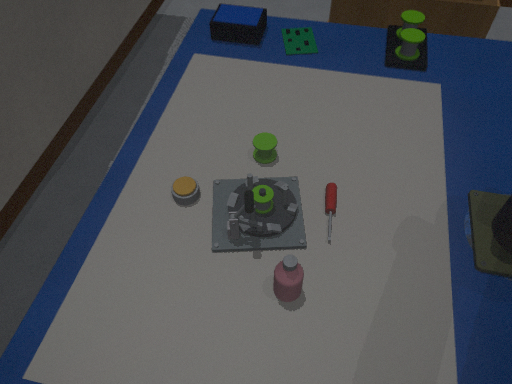

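The scene view shows the feeder at about (245,212) with a black knob at (266,160). The bottle is at (266,152), the reel at (188,255), the tin at (296,258) and the driver at (190,190). In the side view the plate corners are near (212,178), (302,177), (305,246) and (212,249).

```bash
python3 - <<'E'
from h import *
for n in('scene','side'):
    s=np.load(f'pics/{n}0.npy',allow_pickle=True).item(); C=cloud(s); im=s['image'].astype(int)
    z=C[...,2]; hsv=cv2.cvtColor(s['image'],cv2.COLOR_RGB2HSV)
    c=ray_z(s,*( (245,212) if n=='scene' else (258,213)),.012)[0]; print(n,'centre guess',c)
    near=np.hypot(C[...,0]-c[0],C[...,1]-c[1])<.15
    m=(near&(abs(z-.012)<.006)&(s['depth']>0)).astype(np.uint8)
    P=C[m>0][:,:2].astype(np.float32)*1000
    print(len(P),cv2.minAreaRect(P),cv2.boxPoints(cv2.minAreaRect(P)).round(1).tolist())
    m2=(near&(hsv[...,2]<60)&(z>.11)&(z<.15)); print('knob',m2.sum(),C[m2].mean(0),C[m2].min(0),C[m2].max(0))
    # bystanders
    for nm,lo,hi in(('bottle',(160,60,80),(179,200,255)),('green',(35,150,80),(65,255,255)),('tin',(12,120,120),(28,255,255)),('driver',(0,200,100),(8,255,255)),('driver2',(172,200,100),(180,255,255))):
        mm=(cv2.inRange(hsv,lo,hi)>0)&(np.hypot(C[...,0]-c[0],C[...,1]-c[1])<.3)
        if mm.sum()>5: print(nm,mm.sum(),np.median(C[mm],0).round(3),C[mm].min(0).round(3),C[mm].max(0).round(3))
    # upscaled crop
    u,v=(245,205) if n=='scene' else (258,213)
    cr=cv2.imread(f'pics/{n}0.png')[v-65:v+65,u-65:u+65]; cv2.imwrite(f'pics/{n}c.png',cv2.resize(cr,None,fx=3,fy=3,interpolation=2))
a=np.hstack([cv2.imread(f'pics/{n}c.png') for n in('scene','side')]); cv2.imwrite('pics/crop0.png',a)
E
```

```text
scene centre guess [0.56056659 0.06662434 0.012     ]
2397 ((547.5489501953125, 42.039894104003906), (263.4638366699219, 231.68809509277344), 11.266992568969727) [[395.70001220703125, 129.89999389648438], [441.0, -97.30000305175781], [699.4000244140625, -45.79999923706055], [654.0999755859375, 181.39999389648438]]
knob 102 [0.57023596 0.12001923 0.13800632] [0.56009557 0.10207684 0.12732864] [0.57900753 0.14420836 0.14289653]
bottle 459 [0.481 0.211 0.075] [0.452 0.102 0.005] [0.574 0.241 0.142]
green 1048 [ 0.587 -0.114  0.051] [ 0.531 -0.145  0.003] [0.617 0.076 0.081]
tin 378 [0.741 0.042 0.037] [0.715 0.017 0.034] [0.765 0.067 0.042]
driver 185 [ 0.417 -0.012  0.023] [ 0.406 -0.045  0.013] [0.425 0.025 0.031]
side centre guess [0.56038499 0.06476067 0.012     ]
3018 ((558.84814453125, 57.393348693847656), (291.4757080078125, 193.673095703125), 14.550093650817871) [[393.5, 114.5], [442.1000061035156, -73.0], [724.2000122070312, 0.30000001192092896], [675.5999755859375, 187.6999969482422]]
knob 201 [0.5639021  0.12621493 0.13665235] [0.55173746 0.10071912 0.11170847] [0.57837967 0.14506583 0.1428691 ]
bottle 490 [0.462 0.237 0.084] [ 0.397 -0.043  0.019] [0.493 0.252 0.101]
green 569 [ 0.57  -0.101  0.052] [ 0.531 -0.149  0.004] [0.613 0.075 0.072]
tin 191 [0.74  0.045 0.037] [0.716 0.018 0.034] [0.762 0.066 0.041]
```

View pics/crop0.png

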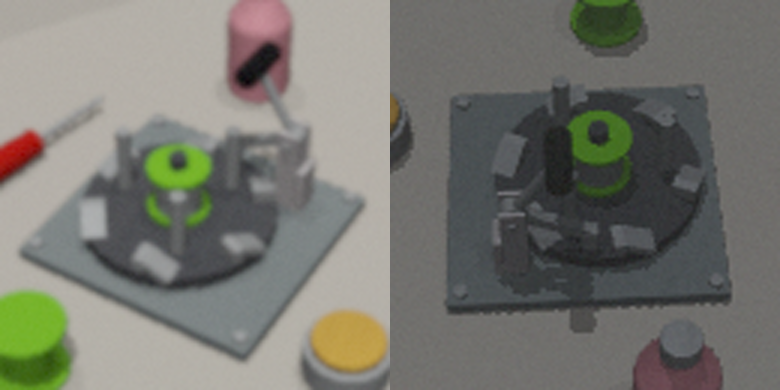

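```bash
python3 - <<'E'
from h import *
px={'scene':[(301.3,207.7),(232.7,179.3),(187.3,223.3),(261.7,258.3)],'side':[(212.3,249.7),(306.3,247.3),(297.7,177),(212.3,177.3)]}
# order: (+x+y),(-x+y),(-x-y),(+x-y)
L=np.array([(112,100),(-88,100),(-88,-90),(112,-90)])/1000.
for n in px:
    s=np.load(f'pics/{n}0.npy',allow_pickle=True).item(); u=np.array(px[n])
    W=ray_z(s,u[:,0],u[:,1],.012)[:,:2]; print(n,W.round(4).tolist())
    A=L-L.mean(0);B=W-W.mean(0); th=np.arctan2((A[:,0]*B[:,1]-A[:,1]*B[:,0]).sum(),(A*B).sum())
    R=np.array([[np.cos(th),-np.sin(th)],[np.sin(th),np.cos(th)]]); o=W.mean(0)-R@L.mean(0)
    print('yaw',np.degrees(th),'origin',o,'res mm',((L@R.T+o-W)*1000).round(1).tolist())
    def w(x,y,z): return np.r_[R@[x/1000,y/1000]+o,z/1000]
    print('pred knob',w(29,66,131),proj(s,w(29,66,131)),'hinge',proj(s,w(62,66,75)))
    u0,v0=(180,140) if n=='scene' else (193,148); ox=0 if n=='scene' else 390
    for wa in(0,.1,.2,.3,.35):
        print(wa,[((proj(s,w(48*np.cos(a),48*np.sin(a),82))[0]-[u0,v0])*3+[ox,0]).round().tolist() for a in np.radians([-65,55,175])+wa])
E
```

```text
scene [[0.6407, 0.1738], [0.4515, 0.1252], [0.4983, -0.0541], [0.6872, -0.003]]
yaw 14.7156472875001 origin [0.55909662 0.05258178] res mm [[1.3, 4.0], [-3.0, 1.7], [-1.4, -2.8], [3.1, -3.0]]
pred knob [0.57037991 0.12378352 0.131     ] [[266.80295614 163.20751634]] hinge [[278.63099162 187.57353062]]
0 [[170.0, 200.0], [239.0, 139.0], [129.0, 130.0]]
0.1 [[177.0, 200.0], [236.0, 136.0], [125.0, 134.0]]
0.2 [[184.0, 200.0], [233.0, 132.0], [122.0, 137.0]]
0.3 [[190.0, 199.0], [229.0, 129.0], [119.0, 141.0]]
0.35 [[194.0, 199.0], [226.0, 127.0], [118.0, 143.0]]
side [[0.6337, 0.176], [0.4426, 0.1284], [0.491, -0.0562], [0.6889, -0.0128]]
yaw 14.289580228506534 origin [0.55365113 0.05106795] res mm [[3.8, -0.4], [1.1, -2.2], [-0.4, -1.7], [-4.5, 4.3]]
pred knob [0.56546358 0.12218381 0.131     ] [[248.38108103 201.35631924]] hinge [[232.87295935 218.14930474]]
0 [[567.0, 78.0], [560.0, 171.0], [666.0, 127.0]]
0.1 [[562.0, 80.0], [566.0, 174.0], [666.0, 122.0]]
0.2 [[556.0, 83.0], [572.0, 176.0], [665.0, 116.0]]
0.3 [[551.0, 87.0], [579.0, 178.0], [663.0, 111.0]]
0.35 [[549.0, 89.0], [582.0, 179.0], [662.0, 109.0]]
```

The plate and knob measurements agree: feeder origin about (0.556, 0.052), yaw about 14.5°, pawl down, wheel about 0.1. I'll shut the gripper, align the tool with the feeder and move above a point left of the knob.

Request:
arm_command:
  plan:
    - [0,0,0,0,-7.5]
    - [0,0,0,0,-7.5]
    - [0,0,0,0,-7.5]
    - [0,0,0,0,-7.4]
    - [0,-1.5,-3.7,0,0]
    - [0,-1.5,-3.7,0,0]
    - [0,-1.5,-3.7,0,0]
    - [0,-1.5,-3.7,0,0]
    - [0,-1.5,-3.7,0,0]
    - [0,-1.5,-3.7,0,0]
    - [0,-1.5,-3.7,0,0]
    - [0,-1.5,-3.7,0,0]
    - [0,-1.5,-3.7,0,0]
    - [0,-1.5,-3.7,0,0]
    - [0,-1.5,-3.7,0,0]
    - [0,-1.5,-3.7,0,0]
    - [0,-1.5,-3.7,0,0]
    - [0,-1.5,-3.7,0,0]
    - [0,-1.2,-3.4,0,0]
    - [0,-1.2,-3.4,0,0]

```text
t: 2.6
eef_pos: [0.5461, 0.1173, 0.2307]
orientation: [0.398, -3.115, -0.0]
wrist_force: [1.1, 0.4, 0.0]
width: -0.0001
```

```bash
cat >> h.py <<'E'
YAW=np.radians(14.5); O=np.array([.5563,.052])
RF=np.array([[np.cos(YAW),-np.sin(YAW)],[np.sin(YAW),np.cos(YAW)]])
def tofeed(P): P=np.atleast_2d(P); return np.c_[(P[:,:2]-O)@RF,P[:,2]]*1000
def toworld(F): F=np.atleast_2d(F)/1000.; return np.c_[F[:,:2]@RF.T+O,F[:,2]]
def where():
    s=bot.read_state(); R=cv2.Rodrigues(s['orientation'])[0]
    print('t',round(s['t'],2),'tcp feeder mm',tofeed(s['eef_pos'])[0].round(1),'toolx yaw-feeder',round(np.degrees(np.arctan2(R[1,0],R[0,0])-YAW)%360,2),'F',s['wrist_force'].round(1),'w',round(s['width'],4))
E
python3 - <<'E'
from h import *
where()
s=snap('wrist','w1.png'); np.save('pics/w1.npy',s,allow_pickle=True); where()
cv2.imwrite('pics/w1b.png',cv2.resize(cv2.imread('pics/w1.png'),None,fx=1.5,fy=1.5))
print(s['world_from_camera'].round(3).tolist())
for f in [(29,66,131),(62,66,75),(20,-44,82)]: print(f,proj(s,toworld(f)[0])*1.5)
E
```

```text
t 2.6 tcp feeder mm [  6.4  65.8 230.7] toolx yaw-feeder 180.05 F [1.1 0.4 0. ] w -0.0001
t 2.65 tcp feeder mm [  7.5  62.3 230.8] toolx yaw-feeder 179.9 F [ 1.1 -3.1 -0.5] w -0.0
[[-0.252, -0.929, -0.27, 0.476], [0.968, -0.242, -0.071, 0.099], [0.001, -0.279, 0.96, 0.374], [0.0, 0.0, 0.0, 1.0]]
(29, 66, 131) [[384.79448809 325.76261714]]
(62, 66, 75) [[384.515654  339.9658692]]
(20, -44, 82) [[226.90547545 287.75372562]]
```

View pics/w1b.png

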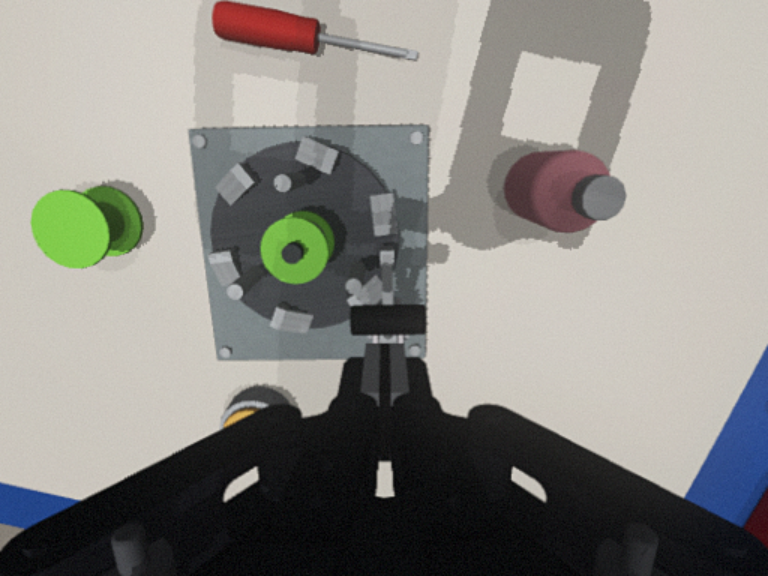

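The wrist view shows the knob at (388,320), peg_a at (235,292), peg_b at (352,286), peg_c at (282,183), and the plate corners at (190,130), (429,124), (428,358) and (218,359). I'll refine the frame from these.

```bash
python3 - <<'E'
from h import *
where()
s=np.load('pics/w1.npy',allow_pickle=True).item()
def r(u,v,z): return tofeed(ray_z(s,u/1.5,v/1.5,z/1000))[0].round(1)
print('knob edges x', r(388,305,131),r(388,334,131),'y',r(350,320,131),r(426,320,131))
P=[r(235,292,82),r(352,286,82),r(282,183,82)]
print('pegs',P,'centroid',np.mean(P,0)); c=np.mean(P,0)
print('wheel',[round(np.arctan2(*(p-c)[1::-1])-np.radians(a),3) for p,a in zip(P,(-65,55,175))])
for q in [(190,130),(429,124),(428,358),(218,359)]: print('plate',r(*q,12))
print('reeltop',r(297,247,78))
E
```

```text
t 2.65 tcp feeder mm [  7.5  62.3 230.8] toolx yaw-feeder 179.9 F [ 1.1 -3.1 -0.5] w -0.0
knob edges x [ 16.   67.8 131. ] [ 34.3  67.9 131. ] y [ 25.4  45.4 131. ] [ 25.3  90.4 131. ]
pegs [array([ 23.1, -38.6,  82. ]), array([18.6, 43.3, 82. ]), array([-51.2,  -1.1,  82. ])] centroid [-3.16666667  1.2        82.        ]
wheel [np.float64(0.147), np.float64(0.134), np.float64(-6.148)]
plate [-88.6 -87.1  12. ]
plate [-92.9 100.5  12. ]
plate [106.5 105.6  12. ]
plate [108.  -85.1  12. ]
reeltop [-8.1  5.7 78. ]
```

Request:
arm_command:
  plan:
    - [0,0.9,0.1,0,0]
    - [0,0,0,2,0]
    - [0,0,0,2.5,0]
    - [0,0,0,2.5,0]
    - [0,0,0,2,0]
    - [0,0,0,1.2,0]
    - [0,0,0,0.6,0]
    - [0,0,0,0,0]
    - [0,0,0,0,0]

```text
t: 3.78
eef_pos: [0.5375, 0.1172, 0.1243]
orientation: [-0.398, 3.115, -0.0]
wrist_force: [0.8, -0.2, 0.1]
width: -0.0002
```

```bash
sed -i 's/^RF=/&/; /^def tofeed/i O=O+RF@np.array([-.003,.0015])' h.py; python3 - <<'E'
from h import *
where()
s=snap('wrist','w2.png'); cv2.imwrite('pics/w2b.png',cv2.resize(cv2.imread('pics/w2.png'),None,fx=1.5,fy=1.5))
s2=snap('scene','s2.png'); cr=cv2.imread('pics/s2.png')[120:280,165:325]; cr=cv2.resize(cr,(576,576),interpolation=2)
w=cv2.imread('pics/w2.png')[100:350,120:400]
cv2.imwrite('pics/v2.png',np.hstack([cv2.resize(w,(220,196)),cr[:196*1][:, :0]]) if 0 else cr)
E
```

```text
t 3.77 tcp feeder mm [  1.1  66.3 124.3] toolx yaw-feeder 180.05 F [ 0.8 -0.2  0.1] w -0.0002
```

View pics/w2b.png

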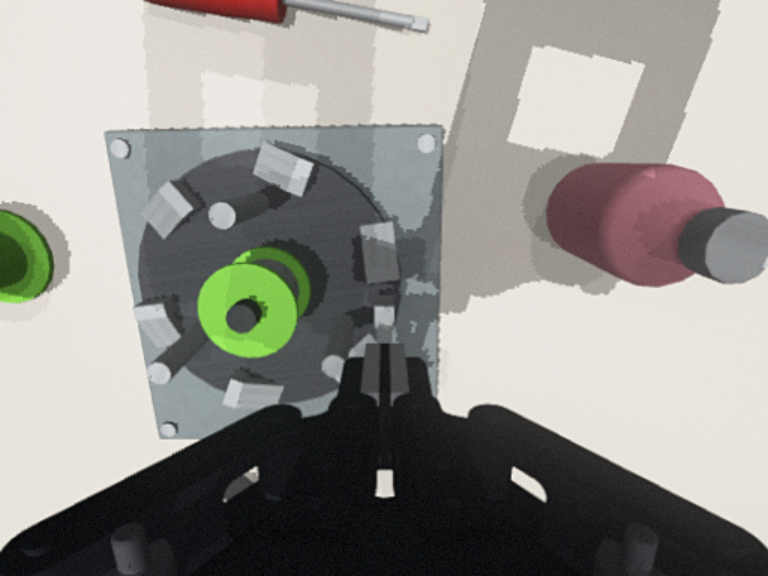

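The fingers now stand just on the -x side of the knob, over the nose. I'll push the knob slowly towards +x.

Request:
arm_command:
  plan:
    - [0,-0.4,0,0,0]
    - [0,-0.4,0,0,0]
    - [0,-0.4,0,0,0]
    - [0,-0.4,0,0,0]
    - [0,-0.4,0,0,0]
    - [0,-0.4,0,0,0]
    - [0,-0.4,0,0,0]
    - [0,-0.4,0,0,0]
    - [0,-0.4,0,0,0]
    - [0,-0.4,0,0,0]
    - [0,-0.4,0,0,0]
    - [0,-0.4,0,0,0]
    - [0,-0.4,0,0,0]
    - [0,-0.4,0,0,0]
    - [0,-0.4,0,0,0]
    - [0,-0.4,0,0,0]
    - [0,-0.3,0,0,0]
    - [0,0,0,0,0]
    - [0,0,0,0,0]

```text
t: 6.25
eef_pos: [0.6016, 0.134, 0.1233]
orientation: [0.398, -3.116, -0.0]
wrist_force: [-0.8, -0.1, 0.8]
width: -0.0
```

```bash
python3 - <<'E'
from h import *
where()
a=[]
for n,(u,v) in(('scene',(255,195)),('side',(250,210))):
    s=snap(n,n+'3.png'); a.append(cv2.resize(cv2.imread(f'pics/{n}3.png')[v-65:v+65,u-65:u+65],None,fx=3,fy=3,interpolation=2))
cv2.imwrite('pics/v3.png',np.hstack(a))
E
```

```text
t 6.25 tcp feeder mm [ 67.4  66.5 123.3] toolx yaw-feeder 180.06 F [-0.8 -0.1  0.8] w -0.0
```

View pics/v3.png

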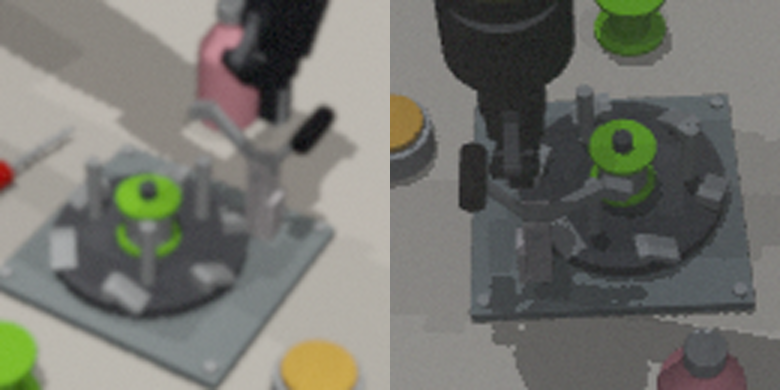

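The pawl is thrown back: the knob is at (315,130) in the left crop and the nose is raised at (200,110). I'll go up, then over to the +x side of peg_a.

Request:
arm_command:
  plan:
    - [0,0,0,-1,0]
    - [0,0,0,-2.5,0]
    - [0,0,0,-3,0]
    - [0,0,0,-2,0]
    - [0,0.3,-2.3,0,0]
    - [0,0.3,-3,0,0]
    - [0,0.3,-3,0,0]
    - [0,0.3,-2,0,0]
    - [0,0.2,-1,0,0]
    - [0,0,0,0,0]
    - [0,0,0,2,0]
    - [0,0,0,3,0]
    - [0,0,0,3,0]
    - [0,0,0,3,0]
    - [0,0,0,2,0]
    - [0,0,0,1,0]
    - [0,0,0,0.6,0]
    - [0,0,0,0,0]

```text
t: 8.6
eef_pos: [0.6169, 0.0211, 0.0627]
orientation: [-0.398, 3.116, -0.0]
wrist_force: [-0.2, -0.1, 0.2]
width: -0.0003
```

```bash
python3 - <<'E'
from h import *
where()
s=snap('wrist','w4.png'); np.save('pics/w4.npy',s,allow_pickle=True); cv2.imwrite('pics/w4b.png',cv2.resize(cv2.imread('pics/w4.png'),None,fx=1.5,fy=1.5))
E
```

```text
t 8.6 tcp feeder mm [ 54.  -46.6  62.7] toolx yaw-feeder 180.06 F [-0.2 -0.1  0.2] w -0.0003
```

View pics/w4b.png

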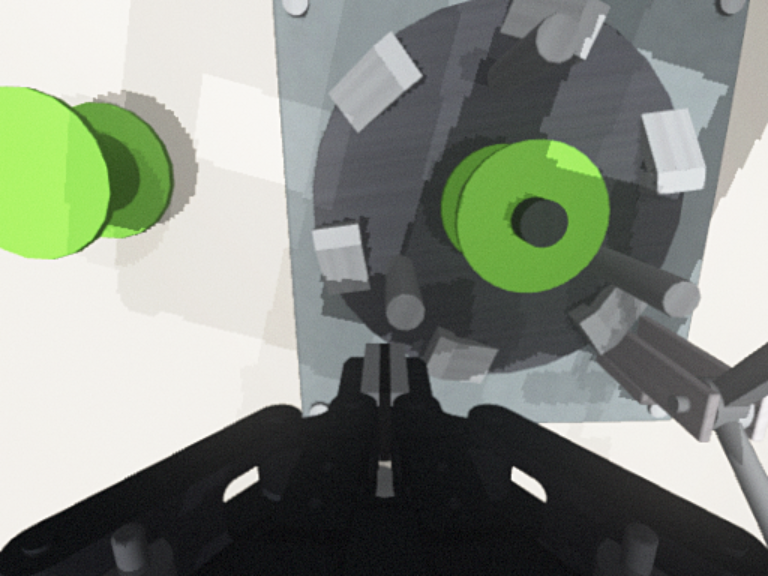

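```bash
python3 - <<'E'
from h import *
s=np.load('pics/w4.npy',allow_pickle=True).item()
def r(u,v,z): return tofeed(ray_z(s,u/1.5,v/1.5,z/1000))[0].round(1)
P=[r(405,312,82),r(682,298,82),r(557,38,82)]; c=np.mean(P,0); print(P,c,[round(np.arctan2(*(p-c)[1::-1])-np.radians(a),3) for p,a in zip(P,(-65,55,175))])
print('finger corners',r(362,345,63),r(408,345,63))
E
```

```text
[array([ 25.7, -40.7,  82. ]), array([21.2, 42.7, 82. ]), array([-48.5,  -2.9,  82. ])] [-0.53333333 -0.3        82.        ] [np.float64(0.14), np.float64(0.143), np.float64(-6.142)]
finger corners [ 44.9 -54.7  63. ] [ 44.8 -38.4  63. ]
```

The frame checks to under 1 mm, and the wheel reads 0.14. I'll push peg_a gently towards -x, to wheel about -0.85.

Request:
arm_command:
  plan:
    - [0,0.3,0.2,0,0]
    - [0,0.3,0,0,0]
    - [0,0.3,0,0,0]
    - [0,0.3,0,0,0]
    - [0,0.3,0,0,0]
    - [0,0.3,0,0,0]
    - [0,0.3,0,0,0]
    - [0,0.3,0,0,0]
    - [0,0.3,0,0,0]
    - [0,0.3,0,0,0]
    - [0,0.3,0,0,0]
    - [0,0.3,0,0,0]
    - [0,0.3,0,0,0]
    - [0,0.3,0,0,0]
    - [0,0.3,0,0,0]
    - [0,0.3,0,0,0]
    - [0,0.3,0,0,0]
    - [0,0.3,0,0,0]
    - [0,0.2,0,0,0]
    - [0,0.1,0,0,0]

```text
t: 11.15
eef_pos: [0.5607, 0.0088, 0.0623]
orientation: [0.398, -3.116, -0.0]
wrist_force: [2.7, 2.4, -0.0]
width: -0.0002
```

Request:
arm_command:
  plan:
    - [0,0,0,0,0]
    - [0,0,0,0,0]

```text
t: 11.4
eef_pos: [0.5607, 0.0085, 0.0623]
orientation: [0.398, -3.116, 0.0]
wrist_force: [0.9, 0.6, 0.5]
width: 0.0001
```

```bash
python3 - <<'E'
from h import *
where()
s=snap('wrist','w5.png'); np.save('pics/w5.npy',s,allow_pickle=True); cv2.imwrite('pics/w5b.png',cv2.resize(cv2.imread('pics/w5.png'),None,fx=1.5,fy=1.5))
E
```

```text
t 11.4 tcp feeder mm [ -3.6 -44.7  62.3] toolx yaw-feeder 180.06 F [0.9 0.6 0.5] w 0.0001
```

View pics/w5b.png

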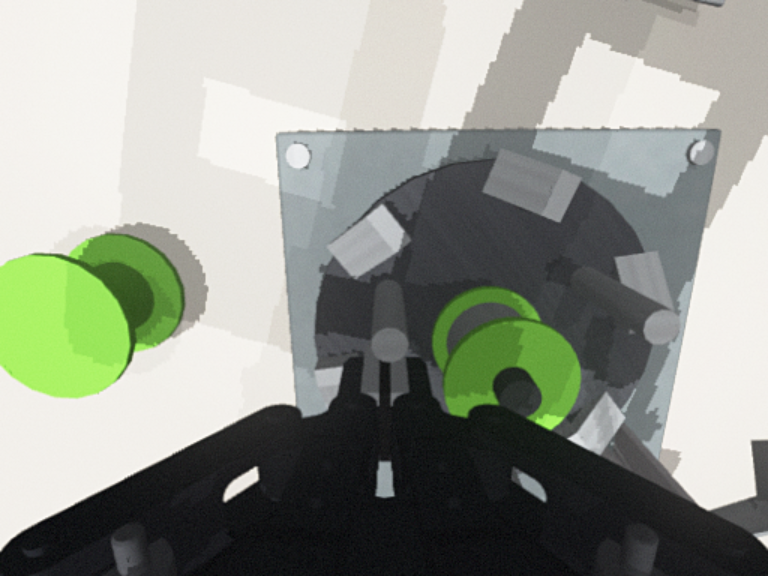

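```bash
python3 - <<'E'
from h import *
s=np.load('pics/w5.npy',allow_pickle=True).item()
def r(u,v,z): return tofeed(ray_z(s,u/1.5,v/1.5,z/1000))[0].round(1)
for q,a in(((390,344),-65),((661,327),175)):
    p=r(*q,82); print(p,round((np.arctan2(p[1],p[0])-np.radians(a)+np.pi)%(2*np.pi)-np.pi,3))
E
```

```text
[-21.6 -43.2  82. ] -0.9
[-27.2  39.5  82. ] -0.88
```

The wheel is at about -0.89, within the window. I'll back off, go up, and move over to the +x side of the knob.

Request:
arm_command:
  plan:
    - [0,-0.5,0,0,0]
    - [0,-1,0,0,0]
    - [0,0,0,-2,0]
    - [0,0,0,-4,0]
    - [0,0,0,-4,0]
    - [0,0,0,-3,0]
    - [0,0,0,-2,0]
    - [0,-2,1.5,0,0]
    - [0,-2.5,2.4,0,0]
    - [0,-2.7,2.4,0,0]
    - [0,-2.5,2.4,0,0]
    - [0,-1.5,1.4,0,0]
    - [0,-1,1,0,0]
    - [0,0,0,0,0]
    - [0,0,0,2,0]
    - [0,0,0,3,0]
    - [0,0,0,2.2,0]
    - [0,0,0,1.2,0]
    - [0,0,0,0.6,0]
    - [0,0,0,0,0]

```text
t: 13.95
eef_pos: [0.6658, 0.1505, 0.1225]
orientation: [-0.398, 3.116, 0.0]
wrist_force: [-0.5, -0.7, -0.1]
width: 0.0001
```

```bash
python3 - <<'E'
from h import *
where()
s=snap('wrist','w6.png'); np.save('pics/w6.npy',s,allow_pickle=True); cv2.imwrite('pics/w6b.png',cv2.resize(cv2.imread('pics/w6.png'),None,fx=1.5,fy=1.5))
E
```

```text
t 13.95 tcp feeder mm [133.6  66.5 122.5] toolx yaw-feeder 180.05 F [-0.5 -0.7 -0.1] w 0.0001
```

View pics/w6b.png

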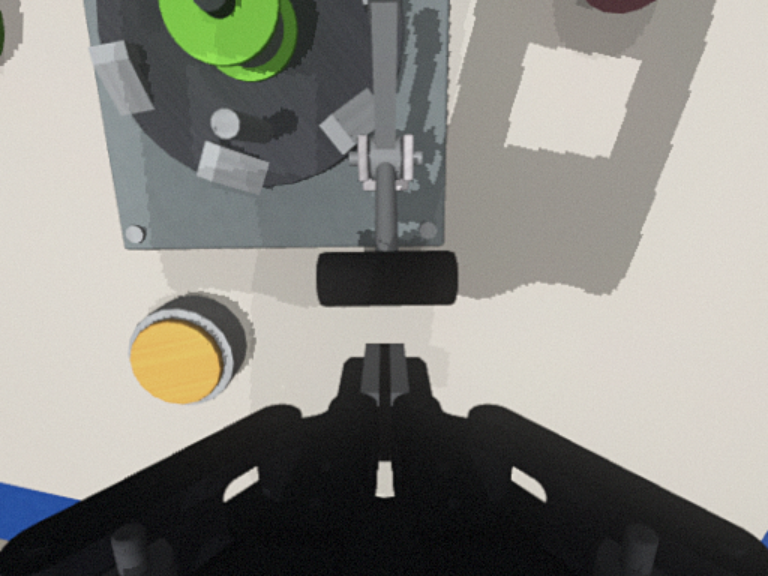

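The pawl leans back with the knob at (387,278), and the finger is clear on its +x side. I'll push it towards -x slowly.

Request:
arm_command:
  plan:
    - [0,0.5,0,0,0]
    - [0,0.4,0,0,0]
    - [0,0.3,0,0,0]
    - [0,0.3,0,0,0]
    - [0,0.3,0,0,0]
    - [0,0.3,0,0,0]
    - [0,0.3,0,0,0]
    - [0,0.3,0,0,0]
    - [0,0.3,0,0,0]
    - [0,0.3,0,0,0]
    - [0,0.3,0,0,0]
    - [0,0.3,0,0,0]
    - [0,0.3,0,0,0]
    - [0,0.3,0,0,0]
    - [0,0.3,0,0,0]
    - [0,0.3,0,0,0]
    - [0,0.3,0,0,0]
    - [0,0.3,0,0,0]
    - [0,0,0,0,0]
    - [0,0,0,0,0]

```text
t: 16.5
eef_pos: [0.6104, 0.1362, 0.1224]
orientation: [-0.398, 3.116, 0.0]
wrist_force: [0.1, 0.3, -0.0]
width: 0.0005
```

```bash
python3 - <<'E'
from h import *
where()
a=[]
for n,(u,v) in(('scene',(255,195)),('side',(250,210))):
    s=snap(n,n+'7.png'); a.append(cv2.resize(cv2.imread(f'pics/{n}7.png')[v-65:v+65,u-65:u+65],None,fx=3,fy=3,interpolation=2))
cv2.imwrite('pics/v7.png',np.hstack(a))
E
```

```text
t 16.5 tcp feeder mm [ 76.5  66.5 122.4] toolx yaw-feeder 180.06 F [ 0.1  0.3 -0. ] w 0.0005
```

View pics/v7.png

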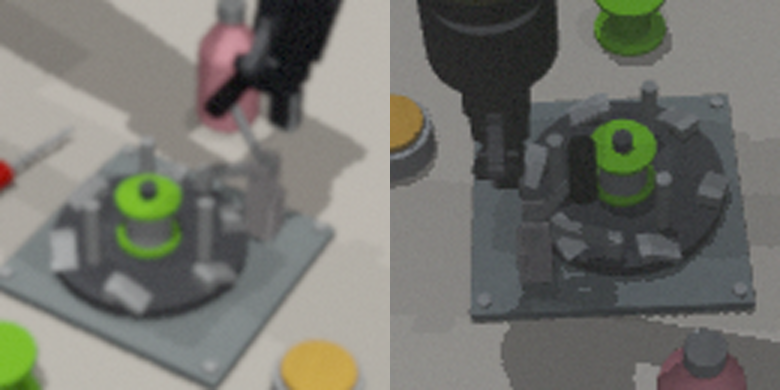

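The pawl dropped: the knob is at (232,88) in the left crop, and the force is about 0. I'll retreat and check that it is home.

Request:
arm_command:
  plan:
    - [0,-0.6,0,0,0]
    - [0,0,0,-2,0]
    - [0,0,0,-4,0]
    - [0,0,0,-4,0]
    - [0,0,0,-3,0]
    - [0,0,0,-1,0]
    - [0,1.5,2,0,0]
    - [0,2,3,0,0]
    - [0,2,3.5,0,0]
    - [0,2,3.5,0,0]
    - [0,2,3.5,0,0]
    - [0,2,3.5,0,0]
    - [0,2,3.5,0,0]
    - [0,2,3.5,0,0]
    - [0,2,3.5,0,0]
    - [0,1.5,2,0,0]
    - [0,0.7,1,0,0]
    - [0,0,0,0,0]
    - [0,0,0,0,0]
    - [0,0,0,0,0]

```text
t: 19.1
eef_pos: [0.3444, 0.4023, 0.2622]
orientation: [0.396, -3.116, 0.0]
wrist_force: [-0.3, 0.7, 0.2]
width: -0.0
```

```bash
python3 - <<'E'
from h import *
where()
a=[]
for n,(u,v) in(('scene',(255,195)),('side',(250,210))):
    s=snap(n,n+'8.png'); np.save(f'pics/{n}8.npy',s,allow_pickle=True); s0=np.load(f'pics/{n}0.npy',allow_pickle=True).item()
    a.append(cv2.resize(cv2.imread(f'pics/{n}8.png')[v-65:v+65,u-65:u+65],None,fx=3,fy=3,interpolation=2))
    for q,l in((s0,'before'),(s,'now')):
        C=tofeed(cloud(q).reshape(-1,3)).reshape(384,512,3); hsv=cv2.cvtColor(q['image'],cv2.COLOR_RGB2HSV)
        m=(hsv[...,2]<60)&(C[...,2]>110)&(C[...,2]<150)&(abs(C[...,0]-35)<60)&(abs(C[...,1]-66)<40)
        v_,u_=np.nonzero(m); print(n,l,'knob px',u_.mean().round(2),v_.mean().round(2),m.sum())
        out=[]
        for lo,hi in(((160,60,80),(179,200,255)),((35,150,80),(65,255,255)),((12,120,120),(28,255,255)),((0,200,100),(8,255,255))):
            mm=(cv2.inRange(hsv,lo,hi)>0); nn,lab,st,ce=cv2.connectedComponentsWithStats(mm.astype(np.uint8))
            out.append([(ce[i].round(1).tolist(),int(st[i,4])) for i in range(1,nn) if st[i,4]>60 and 130<ce[i][1]<300 and 150<ce[i][0]<350])
        print(out)
    P=lambda k,x,z: proj(s,toworld((x,66,z))[0]).round(2)
    print('knob predicted shift for pawl .06:',P(0,62-65*np.sin(.533-.06),75+65*np.cos(.533-.06))-P(0,62-65*np.sin(.533),75+65*np.cos(.533)))
cv2.imwrite('pics/v8.png',np.hstack(a))
E
```

```text
t 19.1 tcp feeder mm [-114.4  390.7  262.2] toolx yaw-feeder 179.98 F [-0.3  0.7  0.2] w -0.0
scene before knob px 265.62 161.38 102
[[([265.8, 152.9], 459)], [([238.9, 196.2], 201), ([188.2, 254.8], 800)], [([295.9, 253.5], 379)], [([180.0, 194.1], 185)]]
scene now knob px 265.54 161.35 99
[[([265.8, 152.8], 464)], [([238.9, 196.2], 202), ([239.1, 211.5], 65), ([188.2, 254.9], 799)], [([295.9, 253.5], 378)], [([179.9, 194.1], 195)]]
knob predicted shift for pawl .06: [[ 1.35 -0.17]]
side before knob px 248.62 201.46 201
[[([288.3, 275.6], 459)], [([264.5, 141.1], 321), ([262.6, 193.8], 235)], [([182.1, 185.7], 177)], []]
side now knob px 248.72 201.32 193
[[([288.4, 280.3], 675)], [([264.3, 141.0], 317), ([262.5, 193.7], 232)], [([183.8, 185.0], 303)], []]
knob predicted shift for pawl .06: [[-1.81 -0.52]]
```

View pics/v8.png

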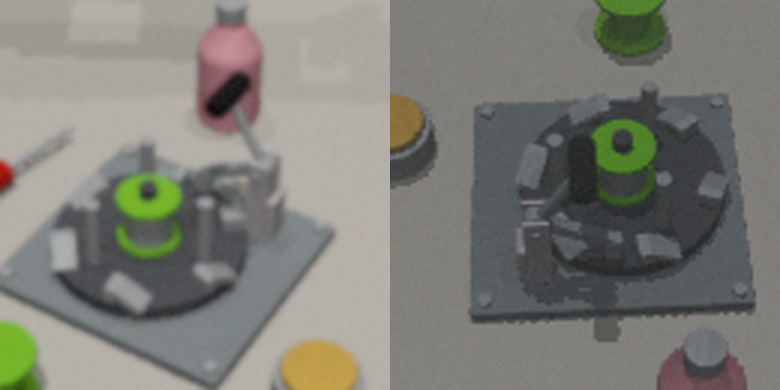

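The knob is within 0.15 px of its starting "home" position in both views; a pawl at 0.06 would shift it 1.4 to 1.9 px. The bystanders are unmoved and the arm is clear, so I'm handing in.

```bash
python3 -c "
from h import *
s=np.load('pics/side8.npy',allow_pickle=True).item()
p=tofeed(ray_z(s,(648-390)/3+185,90/3+145,.082))[0]; print(p,np.arctan2(p[1],p[0])+np.radians(65))
print(bot.finish_job())"
```

```text
[-20.41302288 -40.59173395  82.        ] -0.902286216140952
the job is handed in; nothing more can be done
None
```

The job is done and handed in at about 19 s of the 64 s allowed. I flipped the pawl back with the shut fingertips and pushed peg_a so the wheel turned backward from 0.14 to about -0.89 rad. I then flipped the pawl over again, and it dropped into the next notch.

- **Pawl:** the knob is within 0.15 px of its starting "home" position in both the scene and side views. A pawl held up on a tooth (0.06 rad) would have shifted it 1.4 to 1.9 px.
- **Wheel:** after the drop it measures about -0.90 rad, inside the -1.07 to -0.6 window.
- **Loose things:** in the scene view the bottle, tin, reel and driver are at the same pixels as before (within 0.1 px). In the side view the bottle and tin colour masks differed in area between the two pictures. I put that down to lighting, since the scene view shows no motion.
- **Forces:** wrist readings at the end of each move never exceeded about 4 N, and the arm finished well clear.

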